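Hang the camera head on the test stand's keyhole stud

ROBOT

A 6-joint arm with a two-finger parallel gripper is mounted at the origin on the work surface. World frame = base frame: x ahead of the robot, y to its left, z up, the work surface at z = 0. Lengths are in m, angles in rad, forces in N, time in s.
With the tool pointing down it reaches from about 0.35 to 0.85 m from the base axis. Payload 8.1 kg.
Tool frame: the origin (TCP) lies midway between the tips of the shut fingers; the grasp point (between the pads) lies ctrl.tcp_to_grasp behind it (ctrl.tcp_to_grasp is the distance from the TCP to the grasp point, in m); z points along the fingers, y is the line along which they close (so a half turn about z gives the same grasp; the last joint's range is limited). The gripper opens to 93 mm and grips with 3 to 60 N. Pads are 15 mm wide; open, the fingers measure 128 mm over their backs; the gripper's body (75 mm by 188 mm) begins 65 mm behind the grasp point.
Start: joints at [1.176, 0.13, 1.488, -0, 1.523, -0.085], TCP at [0.183, 0.571, 0.219] pointing down, gripper open.
Joint ranges: [-2.96, 2.96], [-0.89, 2.26], [0.02, 2.5], [-1.34, 4.48], [0, 2.73], [-2.66, 2.66]. Speed limits (rad/s): [2.39, 2.39, 2.79, 3.14, 3.14, 3.14].

INTERFACE

Orientations are given as [roll, pitch, yaw] about the fixed x, y, z axes, in that order (R = Rz(yaw) Ry(pitch) Rx(roll)).
In Python, from rig import ctrl gives the robot as it stands. The module is installed in compiled form; this text tells all that it offers.
- The arm moves only by the shell command python3 -m crank 'ROWS' [FORCE]. ROWS is JSON, a list of rows, each a list of 5 numbers: the finger opening in mm, from 0 to 93, then the shift along the tool's x, y, z in mm, then the turn about the tool's z in degrees. A call has 1 to 10 rows; each row is the pose to reach, as a shift and turn from the pose commanded when the call began, along the tool's axes at that moment; what a row does not reach only later rows make up. A row lasts 1/8 s, in which the tool goes at most 62.5 mm and 10.7 degrees, less where a joint would pass 70% of its speed; a pose out of reach is approached as far as the arm can. A call with a gripper value outside its range is refused whole. The fingers move at their own pace and stop on an object; FORCE is the grip in N (left out, the last holds). Time passes only in rows, so rows that repeat a pose let the fingers close. It gives the time, the measured TCP pose, the force, the opening and the grip force at its end, in the units of the state.
- ctrl.sense(): the state, without advancing time (a new reading comes with each control period).
- ctrl.camera(name): name is "scene" or "top"; returns a dict with "img" (480x640x3 uint8, red, green, blue), "depth" (480x640 float32, m along the optical axis (not along the pixel's ray), 0 where there is no reading), "K" (3x3 intrinsics, pixels), "rvec" (rotation vector, rad) and "tvec" (3), from world to camera coordinates, as OpenCV has them. Camera axes: x right, y down, z forward; pixel columns grow to the right and rows downward; lengths in m; the calibration is good to about 2 mm. A picture is of the moment at which its call begins.
- ctrl.job_done(): hands the job in; it is judged then, once.
The state is a dict: "time_s": time; "joint_positions": joint angles; "qd": joint speeds; "joint_efforts": joint torques, N m; "position": TCP position; "ee_rot": TCP orientation; "force": force on the tool from outside, world axes, zero at the start; "ft_torque": the same for the moment, N m; "grip_width": opening from 0.0 (shut) to 1.0 (fully open); "finger_force": force on a finger pad.
Only numpy, scipy, OpenCV 4.12 (cv2) and the standard library are available. Lean on these libraries where they do the work, as an engineer would, in place of code of your own. Each camera call takes 0.05 s, during which the arm holds its last target. There are 200 camera calls.

TASK

Take the camera head whose back plate has a keyhole slot, gently pass the round part of its keyhole over the headed stud on the sloping test panel, then slide it down the slope until it is fully home, locked behind the stud's head. Leave it there, lens outward, plate flat on the panel and square with it, and leave the other camera head and everything else on the bench where it is.

Things in the scene. Friction and masses are not known exactly. Their poses are not given: they have to be found in the camera images.
- keyhole_head_center (a point): Camera head to hang, loose, about 220 g, lying lens up, keyhole end towards the robot within 30 degrees. Black housing 40 x 40 mm on a back plate 4 mm thick; housing top 36 mm, lens (30 mm wide) top 42 mm above the plate's underside. Point on the housing's axis, 20 mm above the underside; x runs along the plate to the keyhole, z out of the lens. Grip the flat sides at y = -20 and 20 mm; they are clear down to the plate.
- keyhole (a point): Centre of the round part of the keyhole, on the plate's underside, 32 mm from the housing's axis along the head's x. Round hole 21 mm across, running on in +x into a slot 11 mm wide, cut right through. The aluminium plate reaches from 35 mm behind to 66 mm ahead of the housing's axis and 38 mm to either side.
- slot_end (a point): On the plate's underside, on the slot's centre line, 18 mm beyond the centre of the round hole (50 mm from the housing's axis): the stud's axis is here when it bears on the closed end of the slot. Axes as the head's.
- panel: Grey panel of the fixed test stand, 150 x 150 mm, sloping 30 degrees from level, facing away from the robot: low edge farther out, high edge nearer the robot, turned up to 20 degrees either way. Origin on its face, at the middle of the line on which the stud may stand; z out of the face, x up the slope, y level along the panel. The face reaches from x = -105 to 45 mm and y = -75 to 75 mm.
- stud_line (a point): Middle of the stud's line, 11 mm off the face: level with the top of the stud's head. The steel stud is square to the face: neck 8 mm thick, 7 mm long; head 16 mm wide, 4 mm thick, bevelled rim. It is clamped (holds 60 N) at panel x = 0 and anywhere from y = -18 to 18 mm; where is different each time and not reported: find it by feel or sight.
- plain_head_center (a point): A second camera head, the same in size and look but with only a round hole and no slot in its plate: not to be used, leave it. Point and axes as for the keyhole head.
- driver: Screwdriver lying on the table behind the heads; leave it. Origin at its underside.
- tape: Roll of clear tape lying flat, 70 mm across, 18 mm high; leave it. Origin under its centre.
- screw_dish: Open square steel dish, 70 x 70 x 22 mm; leave it. Origin under its centre.
- solvent: White bottle, 48 mm across, 110 mm high; leave it. Origin under its centre.
- flux_jar: Amber jar, 40 mm across, 50 mm high; leave it. Origin under its centre.
- keyhole_head: The keyhole camera head as a whole, origin on the plate's underside below the housing's axis; same axes as its centre point.
- stand: The fixed aluminium test stand carrying the sloping panel and the stud, 170 x 150 mm base. Origin on the table; the panel's origin lies 10 mm from it towards stand +x and 87.5 mm up. Its x points roughly at the robot.
There are look-alikes about, which are no part of the job. Leave any green or red look-alike of the keyhole_head alone. What is shaped like the stand but green is not meant.

How it is judged:
On the way:
1. the stud's head has passed through the round part of the keyhole: the plate is down on the panel, not yet slid (x of slot_end in the frame of panel between 0.01 and 0.026 m and y of slot_end in the frame of panel between -0.024 and 0.024 m and z of slot_end in the frame of panel between -0.004 and 0.005 m), for 0.04 s.
At the end, for the whole second after the job is handed in: The keyhole head hangs locked on the stud: the end of its slot within 3.5 mm of the stud along the slope, the plate within 3 mm of the panel's face and flat on it within about 4.5 degrees, lens outward, its slot pointing up the slope within about 10 degrees, released and at rest (x of slot_end in the frame of panel between -0.0035 and 0.0035 m and y of slot_end in the frame of panel between -0.0225 and 0.0225 m and z of slot_end in the frame of panel between -0.003 and 0.003 m and angle between the z axis of slot_end and the z axis of panel, either way round below 0.08 rad and angle between the x axis of slot_end and the x axis of panel, either way round below 0.17 rad and z of keyhole_head_center in the frame of panel above 0.012 m and x of keyhole_head_center in the frame of panel below -0.03 m and linear speed of keyhole_head below 0.01 m/s and angular speed of keyhole_head below 0.1 rad/s); the robot touches nothing.
It fails at once if the keyhole head is knocked or pressed against the stand with more than 90 N (all contacts summed, a touch-down at 20 mm/s peaks near 50) (contact force between keyhole_head and stand above 90 N).
It fails at once if the other camera head is moved more than 15 mm (distance of plain_head_center from where it was at the start of the episode above 0.015 m).
It fails at once if a bystander is moved more than 20 mm (distance of any of driver, tape, screw_dish, solvent, flux_jar from where it was at the start of the episode above 0.02 m).
It also fails if it takes over 64 s, if anything falls off the work surface, if the arm or the gripper's body presses on something with over 40 N, if the wrist force passes 120 N, or if a joint passes its speed limit or range.

## Working session

There is one attempt and no reset: what is moved stays moved. The work goes in short steps, Python scripts to look and compute and a shell command to move; the robot and the scene stay as the last step left them, time stands still between calls to the robot, and variables do not carry over. Pictures are saved under pics/ and viewed, at most 10 in all, crops included, and the job is handed in when it is done.

```bash
mkdir -p pics
python3 - <<'E'
from rig import ctrl
import cv2,numpy as np,pickle
print(ctrl.tcp_to_grasp, {k:np.round(v,3) for k,v in ctrl.sense().items()})
for n in("scene","top"):
    c=ctrl.camera(n); pickle.dump(c,open(n+".pkl","wb")); cv2.imwrite(f"pics/{n}0.png",c["img"][:,:,::-1])
    R=cv2.Rodrigues(np.array(c["rvec"]))[0]; print(n,-R.T@np.array(c["tvec"]).ravel(),R[2],c["K"][0])
E
```

```text
0.0188 {'time_s': np.float64(0.0), 'joint_positions': array([ 1.176,  0.131,  1.489, -0.   ,  1.523, -0.085]), 'qd': array([ 0.   ,  0.001, -0.   , -0.001, -0.002, -0.001]), 'joint_efforts': array([-1.0000e-03, -5.5983e+01, -4.9177e+01,  7.7000e-02,  3.5000e-02,
       -0.0000e+00]), 'position': array([0.183, 0.571, 0.218]), 'ee_rot': array([-3.14 , -0.   ,  2.832]), 'force': array([-0.628,  0.381, -0.002]), 'ft_torque': array([ 0.008, -0.012,  0.05 ]), 'finger_force': np.float64(0.0), 'grip_width': np.float64(0.998)}
scene [0.90950897 0.80112357 0.67074529] [-0.37407915 -0.74881013 -0.5471272 ] [442.58168359   0.         319.30098874]
top [0.38904026 0.02716257 1.00996605] [ 0.13325477 -0.01916937 -0.99089641] [435.33233987   0.         311.6929186 ]
```

View pics/scene0.png

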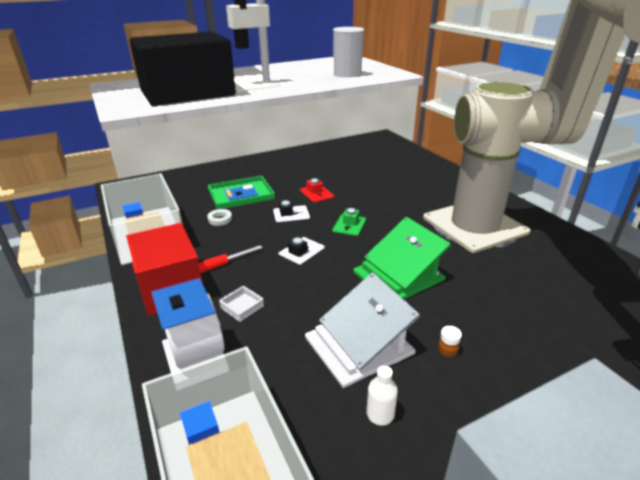

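View pics/top0.png

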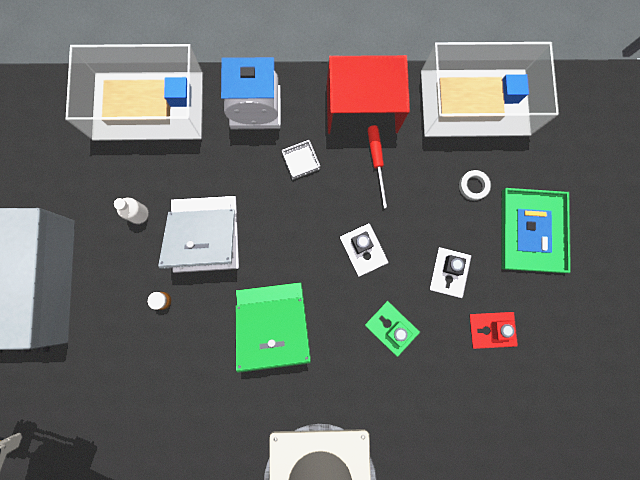

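```bash
cat > h.py <<'E'
import cv2,numpy as np,pickle
def ray(c,uv,z):
    R=cv2.Rodrigues(np.array(c["rvec"]))[0]; t=np.array(c["tvec"]).ravel(); o=-R.T@t
    uv=np.atleast_2d(np.float64(uv)); d=(np.c_[uv,np.ones(len(uv))]@np.linalg.inv(c["K"]).T)@R
    return o+d*((z-o[2])/d[:,2])[:,None]
def cloud(c,vs,us):
    R=cv2.Rodrigues(np.array(c["rvec"]))[0]; t=np.array(c["tvec"]).ravel()
    z=c["depth"][vs,us]; p=(np.c_[us,vs,np.ones(len(us))]@np.linalg.inv(c["K"]).T)*z[:,None]
    return (p-t)@R
def proj(c,P): return cv2.projectPoints(np.float64(np.atleast_2d(P)),np.array(c["rvec"]),np.array(c["tvec"]),np.array(c["K"]),None)[0][:,0]
E
python3 - <<'E'
from h import *
c=pickle.load(open("top.pkl","rb")); im=c["img"]
a=cv2.resize(im[215:305,330:480],None,fx=5,fy=5,interpolation=cv2.INTER_CUBIC)
b=cv2.resize(im[185:285,150:250],None,fx=4,fy=4,interpolation=cv2.INTER_CUBIC)
o=np.zeros((450,800,3),np.uint8);o[:450,:750]=a; cv2.imwrite("pics/heads.png",o[:,:,::-1]);cv2.imwrite("pics/stand.png",b[:,:,::-1])
hsv=cv2.cvtColor(im,cv2.COLOR_RGB2HSV)
for n,(x0,y0,x1,y1) in dict(A=(335,218,392,280),B=(425,242,476,302)).items():
    m=np.zeros(im.shape[:2],np.uint8); m[y0:y1,x0:x1]=((hsv[y0:y1,x0:x1,2]>140)*255)
    cs=max(cv2.findContours(m,cv2.RETR_EXTERNAL,cv2.CHAIN_APPROX_NONE)[0],key=cv2.contourArea)
    P=ray(c,cs[:,0,:],.004)[:,:2]
    r=cv2.minAreaRect((P*1000).astype(np.float32)); print(n,r)
    vs,us=np.mgrid[y0:y1,x0:x1].reshape(2,-1); q=cloud(c,vs,us); 
    for lo,hi in((.033,.0385),(.039,.046)):
        k=(q[:,2]>lo)&(q[:,2]<hi); print(lo,k.sum(),q[k].mean(0),q[k].min(0),q[k].max(0))
# panel
vs,us=np.mgrid[190:290,150:250].reshape(2,-1); q=cloud(c,vs,us); k=(q[:,2]>.06)&(q[:,2]<.14)
p=q[k]; uvk=np.c_[us,vs][k]
for i in range(6):
    s=p if i==0 else p[abs((p-m)@n)<.004]
    m=s.mean(0); n=np.linalg.svd(s-m,full_matrices=False)[2][2]; n*=np.sign(n[2])
d=(p-m)@n
print("n",n,"tilt",np.degrees(np.arccos(n[2])),"yaw",np.degrees(np.arctan2(n[1],n[0])),len(s),"m",m)
k=d>.006; print("stud px",uvk[k].mean(0),k.sum(),p[k].mean(0),d[k])
E
```

```text
A ((509.59869384765625, -113.23727416992188), (104.28866577148438, 78.26912689208984), 23.96999168395996)
0.033 146 [ 0.52442411 -0.10456181  0.03552402] [ 0.49990679 -0.1306238   0.03312161] [ 0.54981546 -0.08115931  0.03839566]
0.039 133 [ 0.52375803 -0.10651139  0.04163414] [ 0.50813464 -0.12136938  0.03901697] [ 0.54680243 -0.09139694  0.04567309]
B ((452.9834899902344, -313.0548095703125), (78.84373474121094, 103.6702880859375), 74.90872955322266)
0.033 162 [ 0.46880906 -0.31422121  0.03555978] [ 0.44629084 -0.33795077  0.03302215] [ 0.49222697 -0.29278244  0.0384589 ]
0.039 133 [ 0.46864435 -0.31597195  0.04200699] [ 0.4548402  -0.33057865  0.03901536] [ 0.48246565 -0.29748512  0.04507871]
n [0.49659469 0.02259317 0.86768846] tilt 29.808875195384555 yaw 2.6049440057987225 2602 m [0.51401157 0.25453354 0.0862522 ]
stud px [189.825 243.575] 40 [0.51617369 0.26623893 0.09688803] [0.011673   0.01258968 0.01022564 0.01259185 0.01036429 0.01152924
 0.010525   0.00855934 0.01069904 0.01094748 0.01233892 0.00883252
 0.01221273 0.00915972 0.01139042 0.01113253 0.01111611 0.01023403
 0.01075336 0.0106422  0.01043311 0.01167608 0.01133174 0.0096398
 0.01051852 0.01198079 0.00931901 0.0088736  0.01293847 0.00895001
 0.01186205 0.01134881 0.01109279 0.00714372 0.00900965 0.00966337
 0.01121577 0.01217402 0.00771688 0.00826423]
```

View pics/heads.png

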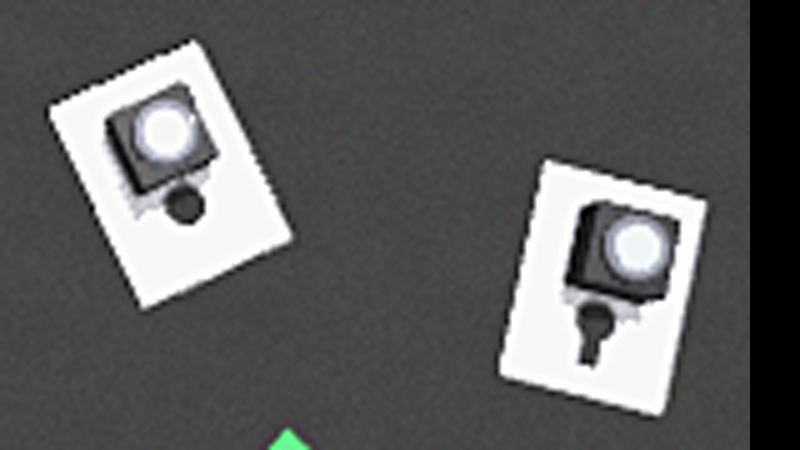

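View pics/stand.png

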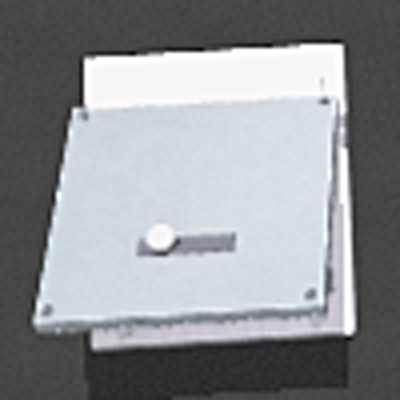

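Keyhole candidates: white heads at px (363,243) (round hole only) and (455,266) (round hole running into a slot at crop (588,350)), plus the green and red look-alikes. The head at (455,266) is the one meant. The grey stand's stud is at px (190,244), and the fit gives a 29.8° slope at a height of 87.8 mm, which matches the description.

The tool stays vertical, so I'll pivot the head in the grip by pressing its plate flush against the panel beside the stud.

```bash
cat >> h.py <<'E'
def to(tx,ty,tz,headyaw=None,p=None):
    "tool-axis shift (mm) and turn (deg) to reach TCP target"
    from rig import ctrl
    from scipy.spatial.transform import Rotation as Ro
    s=ctrl.sense(); R=Ro.from_euler("xyz",s["ee_rot"]); p=s["position"] if p is None else p
    d=R.inv().apply(np.array([tx,ty,tz])-p)*1000; w=np.degrees(s["ee_rot"][2])
    return np.round(d,1), None if headyaw is None else round(-((headyaw-w+180)%360-180),1)
E
python3 - <<'E'
from h import *
print(to(.48,.2,.22,164.9)); print(to(.4683,-.3166,.08,164.9)); print(to(.4683,-.3166,.0085,164.9))
# panel yaw via mask
c=pickle.load(open("top.pkl","rb"))
vs,us=np.mgrid[190:290,150:250].reshape(2,-1); q=cloud(c,vs,us)
n=np.array([.4966,.0226,.8677]); f=np.array([.5110,.2660,.0878]); d=(q-f)@n; k=abs(d)<.0035
y=np.cross(n,[-1,0,0.]); ex=np.array([-n[0]*n[2],-n[1]*n[2],n[0]**2+n[1]**2]); ex/=np.linalg.norm(ex); ey=np.cross(n,ex)
m=np.zeros((480,640),np.uint8); m[vs[k],us[k]]=255
m=cv2.morphologyEx(m,cv2.MORPH_OPEN,np.ones((5,5)))
P=q[m[vs,us]>0]-f; P=np.c_[P@ex,P@ey]*1000; print(cv2.minAreaRect(P.astype(np.float32)),ex,ey,P.min(0),P.max(0))
E
```

```text
(array([-396.2, -262.7,   -1.9]), np.float64(-2.6))
(array([-542.6, -758. ,  138.9]), np.float64(-2.6))
(array([-542.6, -757.9,  210.4]), np.float64(-2.6))
((-31.405479431152344, 10.926292419433594), (152.93179321289062, 150.1533966064453), 0.03962467983365059) [-0.86679174 -0.03944723  0.49710763] [ 4.54629920e-02 -9.98978842e-01 -3.46944695e-18] [-107.90436481  -64.1301985 ] [45.069001   86.02611166]
```

```bash
python3 -m crank '[[93,-60,-40,0,0],[93,-120,-80,0,-2.6],[93,-170,-115,0,-2.6],[93,-220,-150,0,-2.6],[93,-270,-180,0,-2.6],[93,-320,-215,0,-2.6],[93,-370,-250,0,-2.6],[93,-400,-300,0,-2.6],[93,-420,-355,0,-2.6],[93,-440,-410,0,-2.6]]' 12; python3 -m crank '[[93,-15,-50,0,0],[93,-30,-105,0,0],[93,-45,-160,0,0],[93,-60,-215,0,0],[93,-75,-270,10,0],[93,-90,-320,60,0],[93,-100,-347,110,0],[93,-102,-348,139,0],[93,-102,-348,139,0],[93,-102,-348,139,0]]'
python3 - <<'E'
from h import *
print(to(.4683,-.3166,.0085,164.9))
E
```

```text
time_s: 1.35
position: [0.4766, 0.0447, 0.2182]
ee_rot: [-3.141, -0.001, 2.877]
force: [1.4, -0.7, -0.3]
grip_width: 0.998
finger_force: 0.0
time_s: 2.6
position: [0.4851, -0.3158, 0.081]
ee_rot: [-3.141, 0.001, 2.878]
force: [0.7, 0.3, 0.2]
grip_width: 0.997
finger_force: 0.0
(array([16.1, -5.2, 72.5]), np.float64(-0.0))
```

```bash
python3 -m crank '[[93,8,-3,10,0],[93,16,-5,30,0],[93,16,-5,50,0],[93,16,-5,65,0],[93,16,-5,72,0],[93,16,-5,72,0]]' 12;  python3 -m crank '[[30,0,0,0,0],[30,0,0,0,0],[30,0,0,0,0],[30,0,0,0,0],[30,0,0,0,0],[30,0,0,0,0],[30,0,0,0,0],[30,0,0,0,0]]' 12
```

```text
time_s: 3.35
position: [0.4676, -0.3161, 0.0071]
ee_rot: [3.141, -0.001, 2.877]
force: [-0.1, -0.1, 0.7]
grip_width: 0.999
finger_force: 0.0
time_s: 4.35
position: [0.4677, -0.3164, 0.0077]
ee_rot: [-3.142, -0.0, 2.877]
force: [0.6, -0.0, 0.3]
grip_width: 0.433
finger_force: 12.0
```

```bash
cat >> h.py <<'E'
n=np.array([.4966,.0226,.8677]); f=np.array([.5110,.2660,.0878]); ex=np.array([-.8668,-.0394,.4971]); ey=np.array([.0455,-.9990,0])
def pan(x,y,h): return f+x/1000*ex+y/1000*ey+h/1000*n-np.array([0,0,.0188])  # TCP for grasp point at (x,y,h) mm off stud foot
E
python3 - <<'E'
from h import *
P=pan(-32,50,26.5); print(P, to(*(P+[0,0,.06]),182.6), to(P[0],P[1],.26,182.6))
E
```

```text
[0.5541725  0.2179097  0.07608685] (array([  56.2,  538.3, -128.4]), np.float64(-17.7)) (array([  56.2,  538.3, -252.3]), np.float64(-17.7))
```

```bash
python3 -m crank '[[30,0,0,-20,0],[30,0,0,-60,0],[30,0,0,-110,0],[30,0,0,-160,0],[30,0,0,-210,0],[30,0,0,-240,0],[30,0,0,-240,0]]'
```

```text
time_s: 5.22
position: [0.469, -0.3174, 0.2519]
ee_rot: [-3.139, 0.006, 2.877]
force: [-0.5, -0.5, -3.4]
grip_width: 0.432
finger_force: 12.0
```

```bash
python3 -m crank '[[30,3,40,0,0],[30,8,95,0,-3],[30,14,150,0,-6],[30,20,205,0,-9],[30,26,260,0,-12],[30,32,315,0,-15],[30,38,370,0,-17.7],[30,44,425,0,-17.7],[30,50,480,0,-17.7],[30,54,520,0,-17.7]]'; python3 -m crank '[[30,0,0,10,0],[30,0,0,10,0]]'
python3 - <<'E'
from h import *
P=pan(-32,50,26.5); print(P, to(*(P+[0,0,.06]),182.6),to(*P))
E
```

```text
time_s: 6.48
position: [0.5502, 0.2018, 0.2452]
ee_rot: [-3.141, -0.003, -3.096]
force: [0.3, -1.3, -1.4]
grip_width: 0.428
finger_force: 12.0
time_s: 6.72
position: [0.5499, 0.1989, 0.2346]
ee_rot: [-3.14, -0.005, -3.097]
force: [0.2, -0.3, -2.8]
grip_width: 0.431
finger_force: 12.0
[0.5541725  0.2179097  0.07608685] (array([-5.6, 19. , 98.5]), np.float64(-0.0)) (array([ -5.9,  19.1, 158.5]), None)
```

```bash
python3 -m crank '[[30,-3,10,30,0],[30,-6,19,60,0],[30,-6,19,90,0],[30,-6,19,108,0],[30,-6,19,114,0],[30,-6,19,116,0],[30,-6,19,118,0],[30,-6,19,120,0]]' 10; python3 -m crank '[[30,0,0,2,0],[30,0,0,4,0],[30,0,0,6,0],[30,0,0,8,0],[30,0,0,10,0]]'; python3 -m crank '[[30,0,0,2,0],[30,0,0,4,0],[30,0,0,6,0],[30,0,0,8,0],[30,0,0,10,0]]'
python3 - <<'E'
from h import *
P=pan(-32,50,26.5); print(to(*P))
E
```

```text
time_s: 7.72
position: [0.5573, 0.2191, 0.1186]
ee_rot: [3.141, 0.002, -3.097]
force: [0.2, 0.2, -2.5]
grip_width: 0.428
finger_force: 10.0
time_s: 8.35
position: [0.5567, 0.219, 0.1076]
ee_rot: [3.141, 0.0, -3.097]
force: [0.5, 0.9, 0.2]
grip_width: 0.427
finger_force: 10.0
time_s: 8.98
position: [0.5574, 0.219, 0.098]
ee_rot: [3.141, 0.002, -3.097]
force: [6.0, 0.0, 0.3]
grip_width: 0.429
finger_force: 10.0
(array([ 3.4, -1. , 21.9]), None)
```

```bash
python3 -m crank '[[30,0,0,2,0],[30,0,0,4,0],[30,0,0,6,0],[30,0,0,8,0],[30,0,0,10,0]]'; python3 -m crank '[[30,0,0,2,0],[30,0,0,4,0],[30,0,0,6,0],[30,0,0,7,0],[30,0,0,8,0]]'
python3 - <<'E'
from h import *
from rig import ctrl
P=pan(-32,50,26.5); print(to(*P))
for nm in("scene","top"):
    c=ctrl.camera(nm); pickle.dump(c,open(nm+"1.pkl","wb"))
    u,v=np.int32(proj(c,P)[0]); print(nm,u,v); a=c["img"][max(v-70,0):v+70,max(u-100,0):u+100]
    cv2.imwrite(f"pics/{nm}1.png",cv2.resize(a,None,fx=4,fy=4,interpolation=cv2.INTER_CUBIC)[:,:,::-1])
E
```

```text
time_s: 9.6
position: [0.5563, 0.2189, 0.0873]
ee_rot: [-3.141, -0.001, -3.097]
force: [2.6, 1.2, -0.6]
grip_width: 0.429
finger_force: 10.0
time_s: 10.22
position: [0.5563, 0.2188, 0.0794]
ee_rot: [-3.141, -0.001, -3.097]
force: [-0.5, -0.6, -0.5]
grip_width: 0.427
finger_force: 10.0
(array([ 2.2, -0.8,  3.3]), None)
scene 348 305
top 215 227
```

View pics/scene1.png

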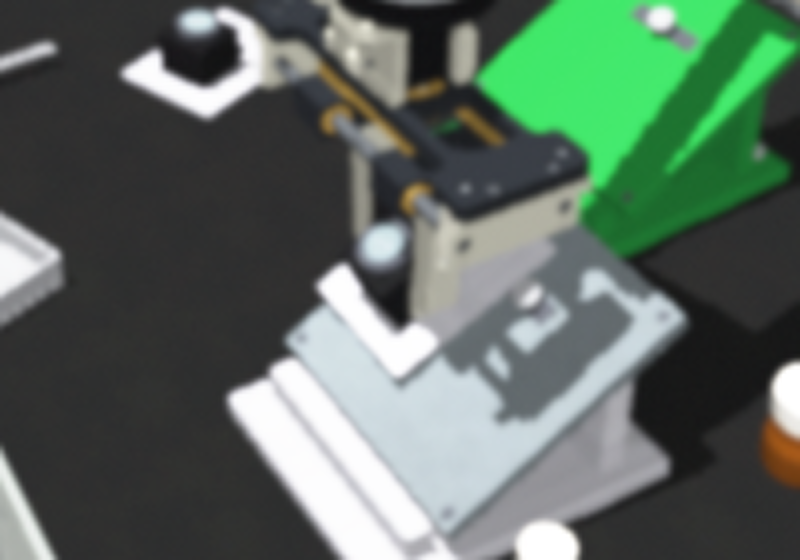

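The head has pivoted in the grip; its plate (crop ~(370,330)) lies nearly parallel to the panel. I'll measure the plate's plane and edges in panel coordinates.

```bash
cat >> h.py <<'E'
def plate(c,hmin,hmax,y0,y1,x0=-110,x1=60,vmin=150):
    "white plate pixels in panel coords (mm, from stud foot)"
    hsv=cv2.cvtColor(c["img"],cv2.COLOR_RGB2HSV)
    vs,us=np.nonzero((c["depth"]>0)&(hsv[:,:,2]>vmin)); q=cloud(c,vs,us)-f
    P=np.c_[q@ex,q@ey,q@n]*1000
    k=(P[:,2]>hmin)&(P[:,2]<hmax)&(P[:,1]>y0)&(P[:,1]<y1)&(P[:,0]>x0)&(P[:,0]<x1)
    return P[k],np.c_[us,vs][k]
def fit(P):
    for i in range(4):
        A=np.c_[P[:,:2],np.ones(len(P))]; r=np.linalg.lstsq(A,P[:,2],rcond=None)[0]; e=P[:,2]-A@r; P=P[abs(e)<2.5]
    return "slope x %.1f y %.1f deg, h0 %.1f n %d rms %.2f"%(*np.degrees(np.arctan(r[:2])),r[2],len(P),e.std()),np.round(np.percentile(P,[1,99],axis=0),1)
E
python3 - <<'E'
from h import *
for nm in("scene","top"):
    c=pickle.load(open(nm+"1.pkl","rb"))
    P,uv=plate(c,-2,2,-60,-20,-90,-20); print(nm,"panel",fit(P) if len(P)>10 else len(P))
    for vm in (150,200):
        P,uv=plate(c,2.2,14,0,100,vmin=vm); print(nm,vm,fit(P) if len(P)>10 else len(P))
E
```

```text
scene panel ('slope x 0.1 y 0.4 deg, h0 -0.5 n 300 rms 0.75', array([[-88.6, -59.4,  -1.9],
       [-22.2, -20.3,   1.1]]))
scene 150 ('slope x -4.4 y -0.0 deg, h0 4.7 n 526 rms 1.10', array([[-73.3,   9. ,   2.6],
       [ 21.3,  84.1,  11.8]]))
scene 200 ('slope x -4.8 y -0.2 deg, h0 4.4 n 253 rms 1.10', array([[-73.5,   9.7,   7.3],
       [-47.5,  84.5,  12.1]]))
top panel ('slope x 0.6 y -1.1 deg, h0 -0.4 n 20 rms 0.84', array([[-71.9, -58.1,  -1.2],
       [-21.9, -45.2,   1.6]]))
top 150 ('slope x -4.3 y 0.2 deg, h0 5.7 n 109 rms 1.01', array([[-75.6,  12.2,   2.4],
       [ 23.6,  87.7,  12. ]]))
top 200 ('slope x -0.2 y 12.4 deg, h0 -7.8 n 16 rms 0.72', array([[-75.8,  82.8,   9.6],
       [-58.2,  87.8,  12.5]]))
```

View pics/top1.png

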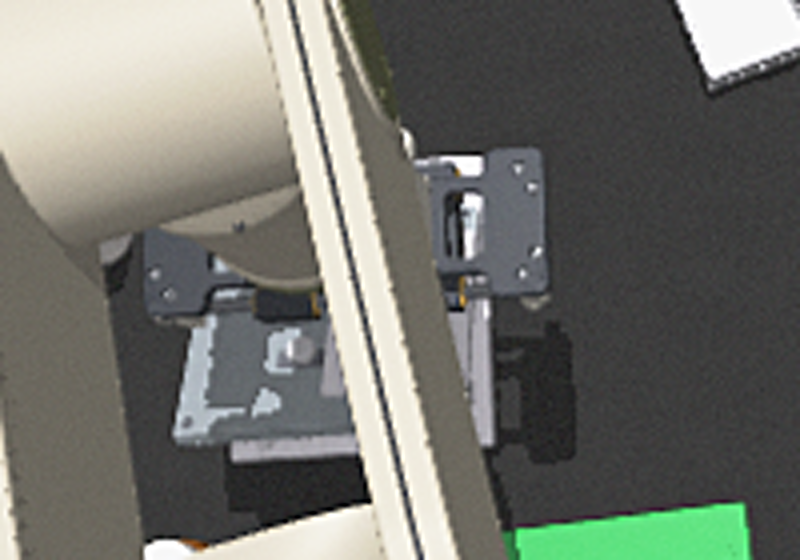

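Still 4.4° short of flush, so I'll press on gently.

```bash
python3 -m crank '[[30,0,0,1,0],[30,0,0,2,0],[30,0,0,3,0]]';python3 -m crank '[[30,0,0,1,0],[30,0,0,1.5,0],[30,0,0,1.5,0]]'
cat > m.py <<'E'
from h import *
from rig import ctrl
import sys
y0,y1,h0,h1=map(float,sys.argv[1:5])
p=ctrl.sense()["position"]+[0,0,.0188]-f; print("grasp xyh",np.round([p@ex*1000,p@ey*1000,p@n*1000],1), "F",np.round(ctrl.sense()["force"],1))
c=ctrl.camera("scene"); pickle.dump(c,open("last.pkl","wb"))
P,uv=plate(c,h0,h1,y0,y1); print(fit(P))
E
python3 m.py 0 100 2.2 14
```

```text
time_s: 10.7
position: [0.5567, 0.2189, 0.0766]
ee_rot: [-3.142, 0.0, -3.097]
force: [-0.2, -0.4, 0.0]
grip_width: 0.433
finger_force: 10.0
time_s: 11.08
position: [0.5566, 0.2189, 0.075]
ee_rot: [-3.142, -0.0, -3.097]
force: [-0.1, -0.7, -1.2]
grip_width: 0.43
finger_force: 10.0
grasp xyh [-34.7  49.1  26.8] F [-0.1 -0.7 -1.2]
('slope x -0.6 y -0.3 deg, h0 3.6 n 423 rms 0.91', array([[-74.4,   8.9,   2.3],
       [ 19.7,  84.8,   6.1]]))
```

Run:
```python
from h import *
for nm in("scene.pkl","last.pkl"):
    c=pickle.load(open(nm,"rb"))
    vs,us=np.nonzero(c["depth"]>0); q=cloud(c,vs,us)-f; P=np.c_[q@ex,q@ey,q@n]*1000
    k=(abs(P[:,0])<15)&(abs(P[:,1])<15)&(P[:,2]>5)&(P[:,2]<16)
    print(nm,"stud",k.sum(),P[k].mean(0),np.percentile(P[k],[5,95],axis=0).round(1))
    k=(abs(P[:,2])<2.5)&(P[:,0]>-130)&(P[:,0]<70)&(abs(P[:,1])<120)
    print("panel",np.percentile(P[k],[.3,99.7],axis=0).round(1))
    w=cv2.cvtColor(c["img"],cv2.COLOR_RGB2HSV)[vs,us,2]
    k=(P[:,2]>2)&(P[:,2]<6)&(P[:,1]>-5)&(P[:,1]<100)&(P[:,0]>-100)&(P[:,0]<60)
    for a in range(5,90,8):
        s=P[k&(abs(P[:,1]-a)<4)]; print(a,len(s),np.percentile(s[:,0],[1,99]).round(1) if len(s) else "")
c=pickle.load(open("last.pkl","rb")); u,v=np.int32(proj(c,f)[0])
cv2.imwrite("pics/s2.png",cv2.resize(c["img"][v-60:v+60,u-100:u+60],None,fx=5,fy=5,interpolation=cv2.INTER_CUBIC)[:,:,::-1]); print(u,v)
```

```text
scene.pkl stud 47 [ 0.26935444 -4.07035888  9.04117642] [[ -5.9 -10.3   6.1]
 [  6.5   2.2  11.4]]
panel [[-120.7  -66.4   -2.5]
 [  44.8   83.     1.8]]
5 1 [-2.7 -2.7]
13 1 [-57. -57.]
21 1 [4.9 4.9]
29 3 [-7.6 33. ]
37 0 
45 1 [3.6 3.6]
53 0 
61 1 [-29.7 -29.7]
69 0 
77 0 
85 0 
last.pkl stud 47 [ 0.20029871 -3.75010422  9.18406037] [[-5.8 -9.9  6.5]
 [ 6.5  3.  11.8]]
panel [[-120.9  -66.2   -2.5]
 [  44.5   81.2    2.5]]
5 9 [-50.7  20.6]
13 127 [-73.2  24.3]
21 116 [-74.   14.5]
29 56 [-74.5  -3.2]
37 24 [-74.5 -60.6]
45 18 [-73.7 -60. ]
53 22 [-74.4 -59.9]
61 20 [-74.8 -60.3]
69 18 [-73.8 -60.5]
77 21 [-74.2 -25.3]
85 14 [-74.2 -59.9]
379 309
```

View pics/s2.png

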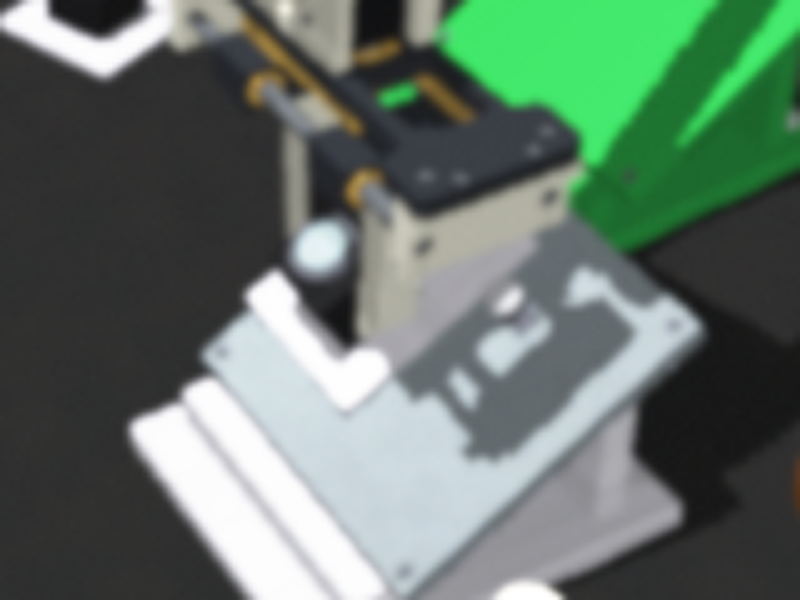

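Flush and square: slope -0.6°, plate top 3.6 mm off the face. The head has slipped about 5 mm back in the grip, putting its axis near x=-39.7 and the hole 7.7 mm below the stud. Lifting along the normal, then shifting over the stud.

```bash
python3 -m crank '[[30,0,0,0,0],[30,-1,0,-2,0],[30,-4,0,-7,0],[30,-8,0,-13.5,0],[30,-11,0,-19,0],[30,-11,0,-19,0]]' 20; python3 -m crank '[[30,2,8,-1,0],[30,4,18,-2,0],[30,6,28,-3,0],[30,6.7,38,-3.8,0],[30,6.7,46,-3.8,0],[30,6.7,49.7,-3.8,0],[30,6.7,49.7,-3.8,0],[30,6.7,49.7,-3.8,0]]'; python3 m.py -55 55 19 34
```

```text
time_s: 11.88
position: [0.5685, 0.2196, 0.0951]
ee_rot: [3.141, 0.002, -3.097]
force: [0.1, 0.1, -2.6]
grip_width: 0.429
finger_force: 20.0
time_s: 12.88
position: [0.5587, 0.2685, 0.0979]
ee_rot: [-3.141, -0.0, -3.097]
force: [0.0, 0.6, -2.4]
grip_width: 0.429
finger_force: 20.0
grasp xyh [-27.1  -0.3  48.8] F [ 0.   0.6 -2.4]
('slope x -1.0 y -0.2 deg, h0 24.9 n 530 rms 1.08', array([[-67.1, -40.5,  23. ],
       [ 25.8,  34.8,  28.1]]))
```

Run:
```python
from h import *
c=pickle.load(open("last.pkl","rb")); u,v=np.int32(proj(c,f+n*.025)[0]); print(u,v)
cv2.imwrite("pics/s3.png",cv2.resize(c["img"][v-40:v+40,u-55:u+45],None,fx=8,fy=7.5,interpolation=cv2.INTER_CUBIC)[:,:,::-1])
```

```text
375 302
```

View pics/s3.png

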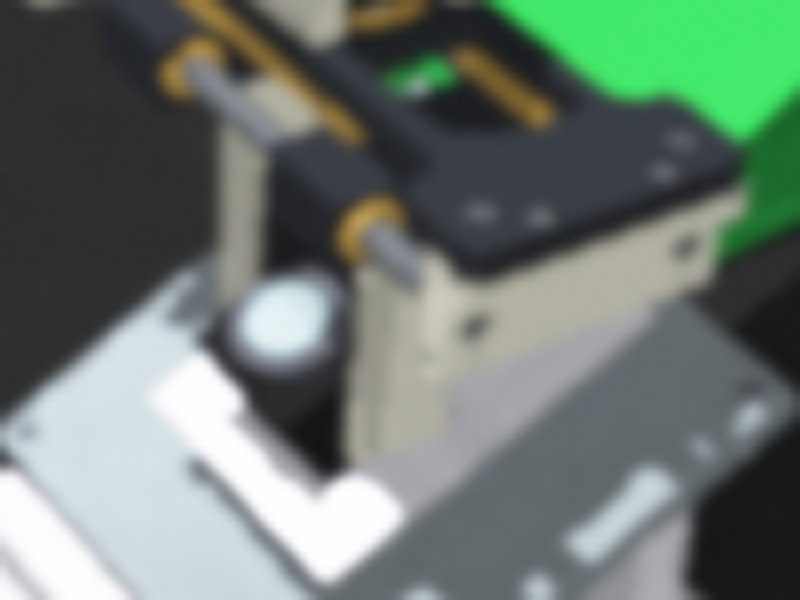

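The plate hovers about 21 mm up and parallel to the face, with the keyhole hidden behind the finger (crop ~(500,400)). I'll descend along the normal and watch the force.

```bash
python3 -m crank '[[30,2.4,0,3.5,0],[30,4.4,0,6.9,0],[30,4.4,0,6.9,0]]'; python3 -m crank '[[30,0.7,0,1.3,0],[30,1.5,0,2.6,0],[30,2.2,0,3.9,0],[30,2.5,0,4.3,0]]'; python3 -m crank '[[30,0.5,0,0.9,0],[30,1,0,1.7,0],[30,1.5,0,2.6,0]]'; python3 m.py -55 55 2.5 20
```

```text
time_s: 13.3
position: [0.5537, 0.2683, 0.0903]
ee_rot: [-3.141, -0.001, -3.097]
force: [-0.6, -0.7, -3.1]
grip_width: 0.43
finger_force: 20.0
time_s: 13.8
position: [0.5517, 0.2684, 0.0866]
ee_rot: [-3.141, -0.0, -3.097]
force: [0.1, 0.3, -3.4]
grip_width: 0.424
finger_force: 20.0
time_s: 14.18
position: [0.5503, 0.2684, 0.0841]
ee_rot: [3.142, 0.0, -3.097]
force: [0.2, 1.0, -2.4]
grip_width: 0.428
finger_force: 20.0
grasp xyh [-26.7  -0.6  32.7] F [ 0.2  1.  -2.4]
('slope x -0.9 y 0.0 deg, h0 8.8 n 509 rms 1.07', array([[-66.4, -40.9,   6.8],
       [ 26.4,  34.7,  11.9]]))
```

The underside is now about 5 mm off the face with no resistance, so the stud's head is through the hole.

```bash
python3 -m crank '[[30,0.5,0,0.9,0],[30,1,0,1.7,0],[30,1.5,0,2.6,0],[30,1.7,0,3,0]]'; python3 -m crank '[[30,0.3,0,0.5,0],[30,0.6,0,1.0,0],[30,0.7,0,1.2,0],[30,0.7,0,1.2,0]]'; python3 m.py -55 55 1.5 20
```

```text
time_s: 14.72
position: [0.5486, 0.2683, 0.081]
ee_rot: [-3.142, -0.0, -3.097]
force: [-0.8, 0.7, -2.3]
grip_width: 0.427
finger_force: 20.0
time_s: 15.22
position: [0.5479, 0.2683, 0.0799]
ee_rot: [-3.142, -0.0, -3.097]
force: [0.4, 0.2, -2.9]
grip_width: 0.431
finger_force: 20.0
grasp xyh [-26.7  -0.6  27.9] F [ 0.4  0.2 -2.9]
('slope x -1.1 y -0.3 deg, h0 4.0 n 478 rms 1.07', array([[-66.6, -40.3,   2.3],
       [ 24.4,  34.4,   7.1]]))
```

```bash
python3 -m crank '[[30,0.3,0,0.4,0],[30,0.5,0,0.9,0],[30,0.5,0,0.9,0]]'; python3 -m crank '[[30,0.1,0,0.2,0],[30,0.2,0,0.4,0],[30,0.2,0,0.4,0]]'
```

```text
time_s: 15.65
position: [0.5475, 0.2683, 0.0791]
ee_rot: [3.142, 0.0, -3.097]
force: [0.7, -0.1, -2.7]
grip_width: 0.432
finger_force: 20.0
time_s: 16.02
position: [0.5475, 0.2683, 0.079]
ee_rot: [3.141, 0.001, -3.097]
force: [0.5, -0.6, 1.0]
grip_width: 0.429
finger_force: 20.0
```

Touched down. Sliding down the slope.

```bash
python3 -m crank '[[30,-1,0,0.6,0],[30,-3,0,1.7,0],[30,-5,0,2.9,0],[30,-7,0,4,0],[30,-8.7,0,5,0],[30,-8.7,0,5,0]]'; python3 -m crank '[[30,-1,0,0.6,0],[30,-2.5,0,1.4,0],[30,-4,0,2.3,0],[30,-5.2,0,3,0],[30,-5.2,0,3,0]]'; python3 m.py -55 55 1.5 20
```

```text
time_s: 16.77
position: [0.5563, 0.2686, 0.0736]
ee_rot: [3.142, 0.0, -3.097]
force: [0.6, 0.6, 0.6]
grip_width: 0.428
finger_force: 20.0
time_s: 17.4
position: [0.5613, 0.2688, 0.0705]
ee_rot: [-3.142, 0.0, -3.097]
force: [1.0, 0.4, 0.1]
grip_width: 0.43
finger_force: 20.0
grasp xyh [-42.9  -0.5  26.4] F [1.  0.4 0.1]
('slope x -0.5 y -0.3 deg, h0 2.6 n 430 rms 0.97', array([[-82.6, -40.1,   1.7],
       [  7.4,  34.6,   5.4]]))
```

```bash
python3 -m crank '[[30,-0.5,0,0.3,0],[30,-1,0,0.6,0],[30,-1.4,0,0.8,0],[30,-1.4,0,0.8,0]]'; python3 -m crank '[[30,-0.5,0,0.3,0],[30,-0.9,0,0.5,0],[30,-0.9,0,0.5,0]]'; python3 -m crank '[[30,-0.5,0,0.3,0],[30,-0.9,0,0.5,0],[30,-0.9,0,0.5,0]]'; python3 m.py -55 55 1.5 20
```

```text
time_s: 17.95
position: [0.5625, 0.2689, 0.0698]
ee_rot: [-3.142, -0.0, -3.097]
force: [0.3, 0.3, -0.7]
grip_width: 0.428
finger_force: 20.0
time_s: 18.32
position: [0.563, 0.269, 0.0692]
ee_rot: [-3.141, -0.001, -3.097]
force: [-3.8, -0.4, 2.6]
grip_width: 0.423
finger_force: 20.0
time_s: 18.7
position: [0.5633, 0.269, 0.0687]
ee_rot: [-3.141, -0.002, -3.097]
force: [-7.5, -1.3, 5.4]
grip_width: 0.427
finger_force: 20.0
grasp xyh [-45.6  -0.6  25.8] F [-7.5 -1.3  5.4]
('slope x 0.3 y 0.2 deg, h0 3.0 n 370 rms 0.87', array([[-85.1, -40.6,   1.5],
       [  1.8,  34.7,   4.9]]))
```

The upslope force has risen to about 9 N, and the rear edge reads -85 mm as expected. The slot end bears on the stud, so I'll release.

```bash
python3 -m crank '[[46,0,0,0,0],[60,0,0,0,0],[93,0,0,0,0],[93,0,0,0,0],[93,0,0,0,0],[93,0,0,0,0]]' 5; python3 -m crank '[[93,0,0,-5,0],[93,0,0,-20,0],[93,0,0,-50,0],[93,0,0,-100,0],[93,0,0,-150,0],[93,0,0,-200,0],[93,-30,-50,-200,0],[93,-30,-100,-200,0],[93,-30,-150,-200,0],[93,-30,-150,-200,0]]'; python3 m.py -55 55 1.5 20
python3 - <<'E'
from h import *
c=pickle.load(open("last.pkl","rb")); u,v=np.int32(proj(c,f)[0])
cv2.imwrite("pics/s4.png",cv2.resize(c["img"][v-60:v+60,u-90:u+70],None,fx=5,fy=5,interpolation=cv2.INTER_CUBIC)[:,:,::-1])
P,uv=plate(c,1.5,20,-55,55)
for i in (0,1): print(np.percentile(P[P[:,2]<6][:,i],[1,99]).round(1))
E
```

```text
time_s: 19.5
position: [0.5644, 0.269, 0.0688]
ee_rot: [3.142, 0.0, -3.097]
force: [0.3, 0.2, -0.1]
grip_width: 0.974
finger_force: 0.0
time_s: 20.75
position: [0.6015, 0.1171, 0.2704]
ee_rot: [-3.141, 0.002, -3.101]
force: [-0.2, -0.1, -0.3]
grip_width: 1.002
finger_force: 0.0
grasp xyh [ 27.6 152.9 216.3] F [-0.2 -0.1 -0.3]
('slope x 0.2 y 0.0 deg, h0 3.0 n 828 rms 0.93', array([[-83.9, -40.5,   1.5],
       [ 15.6,  35.1,   5.3]]))
[-83.9  15.6]
[-40.5  35.1]
```

View pics/s4.png

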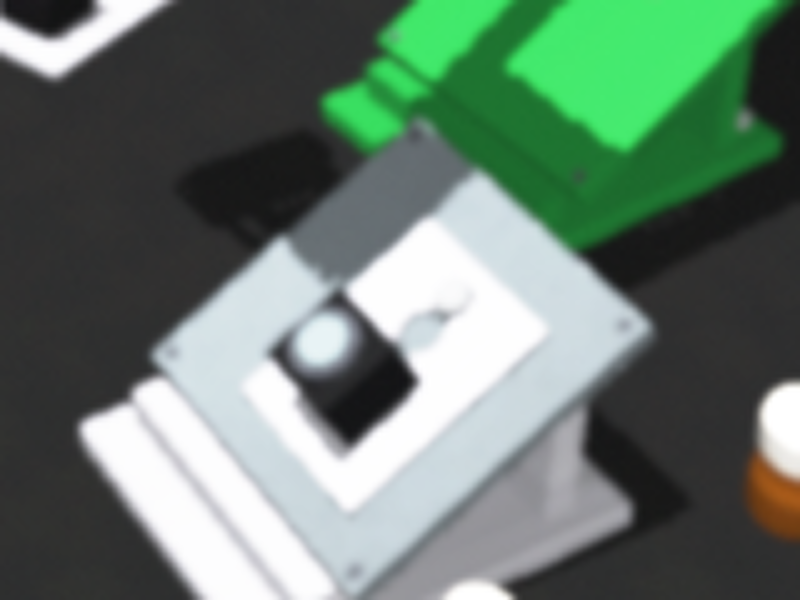

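The plate hangs flat and square. The stud's head (crop (455,292)) sits at the closed end of the slot, with the empty round hole at (422,330). Handing in.

```bash
python3 -c "
from rig import ctrl
print(ctrl.job_done())"
```

```text
the job is handed in; nothing more can be done
None
```

The keyhole head hangs locked on the stud, flat and square on the panel with the lens outward; it is released and the job was handed in at about 21 s (the hand-in returned no verdict).

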